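# Set the sprung-pin tailstock stop and bring the tailstock up to it

## Task

Set the little bench lathe up for the next drilling job: pull the black knob of the tailstock stop up to its end of travel, slide the stop along its rail to the hole marked by the red magnet, and let the sprung pin drop fully home in that hole. Then slide the tailstock along the bed until its base rests against the stop, let go, and leave the other things on the bench where they are.

Things in the scene. Friction and masses are not known exactly. Their poses are not given: they have to be found in the camera images.
- lathe: Small light-blue bench lathe, bolted down in a low blue chip tray 320 x 700 mm. Origin at bench level under mid-bed. Its x points from front (robot side) to back, y along the bed from tailstock end to headstock, z up; it may stand turned a little. Bed top: z 105 mm, x -45 to 45 mm. Headstock: x -60 to 60, y 130 to 270 mm, up to z 270 mm.
- chuck_face (a point): Front of the jaws of the three-jaw chuck (62 mm diameter, on the headstock), on its axis, at lathe (0, 72, 165) mm; the chuck reaches 55 mm from here towards lathe +y. Axes as the lathe's.
- first_hole (a point): Mouth of the first hole of the stop rail, at lathe (-75, -125, 105) mm. The rail is a flat steel bar 24 mm wide in front of the bed, running along lathe y from -165 to 20 mm, with four 12 mm holes, this one and others 35, 70 and 105 mm towards lathe +y. A dark ledge in front of the rail carries three magnets, one beside each of those other three holes. Axes as the lathe's.
- stop (a joint): Travel in m of the stop along the rail towards the headstock (lathe +y): 0 in the first hole, where it starts; 0.035, 0.070, 0.105 in the others. The stop is an aluminium saddle 36 x 44 mm on the rail, carrying the black knob, with an arm reaching back over the bed. With its pin in a hole it is locked (1 mm of play); with the pin up it slides with about 2 N.
- plunger (a joint): Lift in m of the black knob and its pin: 0 = pin fully home in a hole; 0.016 = pulled up to its end of travel. The pin (10 mm, round nose) clears the rail only above about 0.012; let go between holes it rides on the rail at 0.012 and snaps down when it meets a hole. A spring pulls it down with 8 N when home, 11 N fully up.
- knob_grip (a point): Middle of the black pull knob, an upright cylinder 32 mm in diameter, 36 mm high (18 mm above and below this point). Below it are a steel housing, 26 mm in diameter, and the aluminium saddle, whose top is 47 mm below this point. Moves with the stop and rises with the knob; 175 mm above the bench with the pin home. Axes as the lathe's.
- stop_pointer (a point): Middle of the white pointer (4 mm wide) that sticks out of the front of the stop, just above the magnets; it lies at the same lathe y as the pin and at the same lathe x as the magnets. Axes as the lathe's.
- stop_button (a point): Face of the round steel button on the stop's arm that the tailstock base comes up against; the face looks towards the tailstock (lathe -y). Axes as the lathe's.
- red_mark: Red magnet, 22 x 18 x 8 mm, on the ledge in front of the rail, beside one of the holes: its centre has the same lathe y as that hole. Origin at the middle of its underside, axes as the lathe's. It marks the hole wanted.
- yellow_mark: Yellow magnet, same size, beside another hole (another job, not this one).
- blue_mark: Blue magnet, same size, beside another hole (another job, not this one).
- tailstock (a joint): Travel in m of the light-blue tailstock along the bed towards the headstock (lathe +y); it slides freely with about 3 N of friction and stays where it is left. It starts clear of the stop.
- tailstock_grip (a point): Centre of the tailstock's round barrel: 40 mm in diameter, 80 mm long along lathe y, axis 165 mm above the bench; grip it across lathe x from above. Below are a 36 mm wide neck and the base, 84 x 80 mm, top 33 mm below this point. A 10 mm locking stud stands on top, 30 mm towards +y, and a 68 mm handwheel is 55 to 65 mm towards -y. Axes as the lathe's.
- tailstock_nose (a point): Point on the front face of the tailstock base that meets the stop's button; same lathe x and height as stop_button, so the two coincide when the tailstock rests against the stop. Axes as the lathe's.
- brush: Flat chip brush with wooden handle, 46 x 180 mm, lying in the chip tray behind the bed. Leave alone.
- chuck_key: Steel T-shaped chuck key, 90 mm, lying in the chip tray behind the bed. Leave alone.
- canister: Round aluminium canister with a knob on its lid, 84 mm in diameter and 110 mm high, on the bench to the right. Leave alone.

How it is judged:
On the way, in this order (a step that is already met when the one before it is completed fails the run):
1. the knob is pulled up to its end of travel (within 1.5 mm) while the stop is still at its first hole (value of joint plunger above 0.0145 m and value of joint stop below 0.015 m), for 0.1 s.
2. the pin is fully home in the hole at the red magnet (value of joint plunger below 0.002 m and y of stop_pointer in the frame of red_mark between -0.004 and 0.004 m), for 0.3 s.
3. the tailstock base rests against the stop (gap under 2.5 mm) (distance between tailstock_nose and stop_button below 0.0025 m), for 0.3 s.
At the end, for the whole second after the job is handed in: The stop's pin is fully home (within 2 mm) in the hole at the red magnet (pointer within 4 mm of the magnet's centre), and the tailstock stands still with its base against the stop's button (gap under 2.5 mm) (all of step 2 and distance between tailstock_nose and stop_button below 0.0025 m and velocity of joint tailstock between -0.01 and 0.01 m/s); the robot touches nothing.
It fails at once if the brush, chuck key or canister is moved more than 30 mm (distance of any of brush, chuck_key, canister from where it was at the start of the episode above 0.03 m).
It also fails if it takes over 58 s, if anything falls off the work surface, if the arm or the gripper's body presses on something with over 40 N, if the wrist force passes 120 N, or if a joint passes its speed limit or range.

## Robot

A 6-joint arm with a two-finger parallel gripper is mounted at the origin on the work surface. World frame = base frame: x ahead of the robot, y to its left, z up, the work surface at z = 0. Lengths are in m, angles in rad, forces in N, time in s.
With the tool pointing down it reaches from about 0.3 to 0.775 m from the base axis. Payload 14.6 kg.
Tool frame: the origin (TCP) lies at the very end of the fingers, on their centre line; the grasp point (between the pads) lies 19 mm behind it (ctrl.hold_point_z is the distance from the TCP to the grasp point, in m); x points along the fingers, y is the direction in which the jaws open and shut, and the axes are right-handed (so a half turn about x gives the same grasp; the last joint's range is limited). The gripper opens to 94 mm and grips with 3 to 60 N. Pads are 16 mm wide; open, the fingers measure 119 mm over their backs; the gripper's body (75 mm by 177 mm) begins 78 mm behind the grasp point.
Start: joints at [-0.067, 0.3, 1.521, -0, 1.321, -0.067], TCP at [0.55, -0, 0.205] pointing down, gripper open.
Joint ranges: [-3.03, 3.03], [-0.79, 2.21], [0.23, 2.52], [-1.04, 4.18], [0, 3.07], [-2.55, 2.55]. Speed limits (rad/s): [2.22, 2.22, 2.57, 3.14, 3.14, 3.14].

## Interface

Orientations are given as [roll, pitch, yaw] about the fixed x, y, z axes, in that order (R = Rz(yaw) Ry(pitch) Rx(roll)).
In Python, from station import get_obs, camera, ticket, ctrl gives the robot as it stands.
- The arm moves only by the tool step_arm, never from a script. Its argument "motion" is a list that holds one entry, the list of rows, each a list of 6 numbers: the shift along the tool's x, y, z in m, then the turn, a rotation vector about the tool's x, y, z in degrees. A call has 1 to 12 rows; each row shifts and turns the commanded pose from where the row before left it, along the tool's axes as they then stand; what a row does not reach is not made up. A row lasts 1/8 s, in which the tool goes at most 62.5 mm and 10.7 degrees, less where a joint would pass 70% of its speed; a pose out of reach is approached as far as the arm can. A call is refused whole if a number of a shift passes 0.0625 or a number of a turn 10.7, either way. A call with a gripper value outside its range is refused whole. "fingers" is the finger opening in m, from 0 to 0.094, set as the call begins (left out, the last holds). The fingers move at their own pace and stop on an object; "squeeze" is the grip in N (left out, the last holds). Time passes only in rows, so rows that do not move let the fingers close. It gives the time, the measured TCP pose, the force and the opening at its end, in the units of the state.
- get_obs(): the state, without advancing time (a new reading comes with each control period).
- camera(name): name is "scene" or "side" or "wrist"; returns a dict with "pixels" (480x640x3 uint8, red, green, blue), "fx", "fy", "cx", "cy" (pixels), "extrinsics" (4x4, takes a point from world to camera coordinates); the wrist camera has in their place "T_tool_cam" (4x4, takes a point from camera to tool coordinates, whose origin is the TCP and whose axes are the tool frame's). Camera axes: x right, y up, looking along -z (the intrinsics and any distortion apply to the point x, -y, -z); pixel columns grow to the right and rows downward; lengths in m; the calibration is good to about 2 mm. A picture is of the moment at which its call begins: read the wrist's pose just before it. There is no depth.
- ticket.hand_in(): hands the job in, once; it reports no verdict.
The state is a dict: "time_s": time; "qpos": joint angles; "joint_vel": joint speeds; "tau": joint torques, N m; "ee_pos": TCP position; "eef_rot": TCP orientation; "force": force on the tool from outside, world axes, zero at the start; "moment": the same for the moment, N m; "grip_width": finger opening in m.
Only numpy, scipy, OpenCV 4.12 (cv2) and the standard library are available. Lean on these libraries where they do the work, as an engineer would, in place of code of your own. Each camera call takes 0.05 s, during which the arm holds its last target.

## Working session

There is one attempt and no reset: what is moved stays moved. The work goes in short steps, Python scripts to look and compute and a tool call to move; the robot and the scene stay as the last step left them, time stands still between calls to the robot, and variables do not carry over. Pictures are saved under pics/ and viewed, and the job is handed in when it is done.

Besides the shell and the picture viewer there is one more tool, called after ">>>" by a JSON object that holds its "method" and its "body", one argument or row to a line. step_arm: Moves the arm, as the interface text tells. Its arguments: {"type":"object","properties":{"motion":{"type":"array","items":{"type":"array","items":{"type":"array","items":{"type":"number"}}}},"fingers":{"type":"number"},"squeeze":{"type":"number"}},"required":["motion"]}

```bash
ls; mkdir -p pics; cat > h.py <<'E'
from station import get_obs, camera, ticket, ctrl
import numpy as np, cv2
def snap(n,f):
    c=camera(n); cv2.imwrite(f,c["pixels"][:,:,::-1]); np.savez(f+'.npz',**{k:v for k,v in c.items()}); return c
E
python3 - <<'E'
from h import *
o=get_obs(); print(o)
for n in ("scene","side"):
    c=snap(n,f"pics/{n}0.png"); print({k:v for k,v in c.items() if k!="pixels"})
o=get_obs(); print(o['time_s'],ctrl.hold_point_z)
E
```

```text
pics
{'time_s': 0.0, 'qpos': array([-6.66021298e-02,  3.00535601e-01,  1.52158469e+00, -1.07369575e-05,
        1.32071600e+00, -6.66224140e-02]), 'joint_vel': array([-1.35889138e-03, -1.17559203e-05,  1.76494844e-04, -1.71747301e-03,
       -2.68977395e-04, -1.63999776e-04]), 'tau': array([-1.53750298e-03, -5.31805658e+01, -3.52735734e+01,  7.07558286e-02,
        2.43994006e-02, -4.79655944e-05]), 'ee_pos': array([5.49729749e-01, 1.10995166e-05, 2.04849430e-01]), 'eef_rot': array([-1.62905668,  1.56955264,  3.08335524]), 'force': array([-0.35466949,  1.52979409, -0.08851542]), 'moment': array([ 0.02044402, -0.0128583 ,  0.00705562]), 'grip_width': 0.09421616867705589}
{'fx': 434.92197343566966, 'fy': 434.92197343566966, 'cx': 316.2773923126147, 'cy': 245.51835362380388, 'extrinsics': array([[-0.34293384,  0.93935724, -0.00208445,  0.34232281],
       [-0.7213937 , -0.26193871,  0.64107663,  0.28739899],
       [ 0.60165397,  0.22135058,  0.76747405, -1.29774415],
       [ 0.        ,  0.        ,  0.        ,  1.        ]])}
{'fx': 514.8587887190024, 'fy': 514.8587887190024, 'cx': 319.88750946592387, 'cy': 229.44856318494445, 'extrinsics': array([[-0.97327228, -0.22948071,  0.00892632,  0.52502154],
       [ 0.17783529, -0.72850075,  0.66155972, -0.29366093],
       [-0.14531236,  0.64546515,  0.74983935, -0.83013393],
       [ 0.        ,  0.        ,  0.        ,  1.        ]])}
0.1 0.0188
```

View pics/scene0.png

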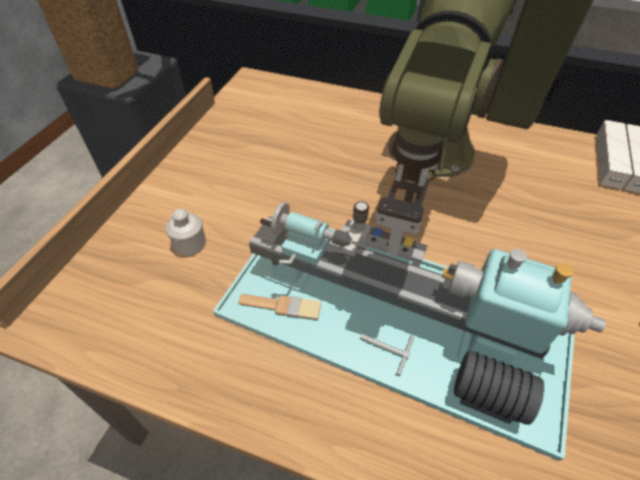

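View pics/side0.png

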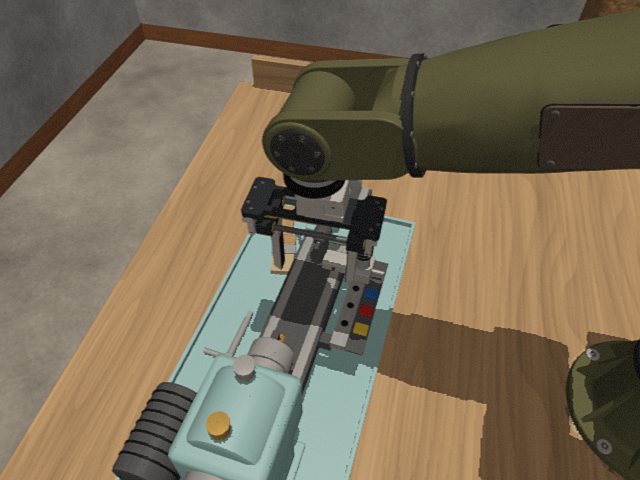

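The scene picture shows the stop's knob at about (361,208), the barrel at (305,226) and the headstock on the right. In the side picture the magnets are blue (371,294), red (367,311) and yellow (361,328), running towards the headstock, so red should be the 70 mm hole. I'll enlarge both to check.

```bash
python3 - <<'E'
import cv2
a=cv2.imread('pics/scene0.png')[180:320,230:430]; cv2.imwrite('pics/s1.png',cv2.resize(a,None,fx=4,fy=4,interpolation=cv2.INTER_CUBIC))
a=cv2.imread('pics/side0.png')[215:365,260:420]; cv2.imwrite('pics/d1.png',cv2.resize(a,None,fx=4,fy=4,interpolation=cv2.INTER_CUBIC))
E
```

```text
(no output)
```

View pics/s1.png

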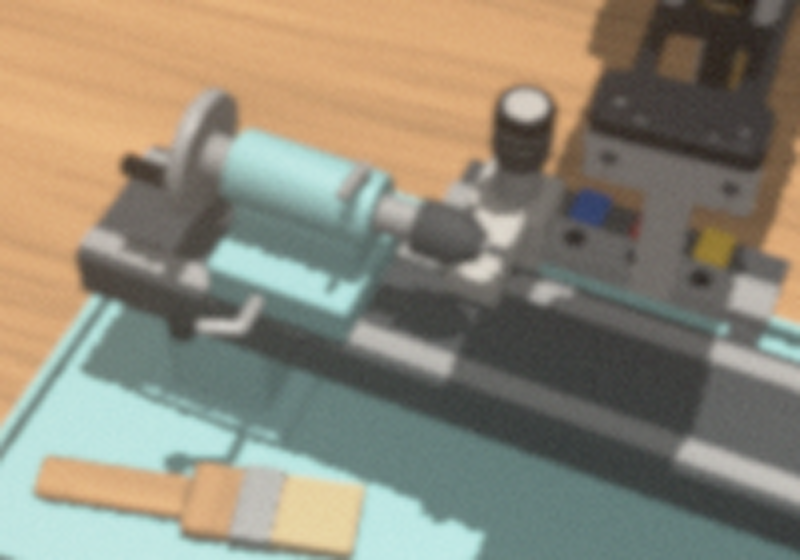

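View pics/d1.png

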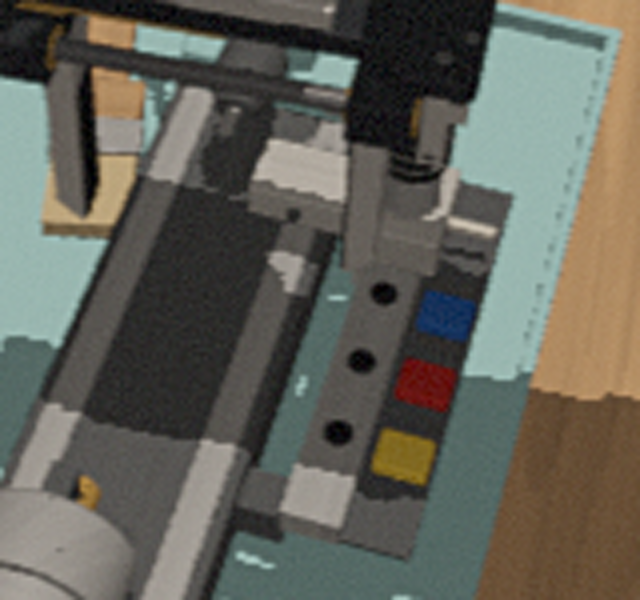

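```bash
cat >> h.py <<'E'
def ray(c,uv):
    T=np.array(c["extrinsics"]); R=T[:3,:3]; p=-R.T@T[:3,3]
    d=np.array([(uv[0]-c["cx"])/c["fx"],-(uv[1]-c["cy"])/c["fy"],-1.]); return p,R.T@d
def atz(c,uv,z):
    p,d=ray(c,uv); return p+d*(z-p[2])/d[2]
def proj(c,P):
    T=np.array(c["extrinsics"]); q=T[:3,:3]@np.array(P)+T[:3,3]
    return np.array([c["cx"]+c["fx"]*q[0]/-q[2], c["cy"]-c["fy"]*q[1]/-q[2]])
E
python3 - <<'E'
from h import *
d=dict(np.load('pics/side0.png.npz')); s=dict(np.load('pics/scene0.png.npz'))
f=lambda u,v,o:(u/4+o[0],v/4+o[1])
oD=(260,215); oS=(230,180)
H=[atz(d,f(u,v,oD),.105) for u,v in ((384,293),(362,361),(338,433))]
for h in H: print('side hole',h.round(4))
v=H[2]-H[0]; print(np.linalg.norm(v), np.degrees(np.arctan2(-v[0],v[1])))
for u,v in ((575,238),(703,279)): print('scene hole', atz(s,f(u,v,oS),.105).round(4))
print('knob top scene', atz(s,f(526,104,oS),.193).round(4))
# barrel ends: near outline
for u,v in ((222,165),(388,207)): print('barrel', atz(s,f(u,v,oS),.165).round(4))
# tray corners
for uv in ((217,313),(561,449),(573,345)): print('tray',atz(s,uv,.0).round(4))
# bed edge line back z .105
for u,v in ((355,330),(452,370),(680,452)): print('bedfront?',atz(s,f(u,v,oS),.105).round(4))
E
```

```text
side hole [ 0.4912 -0.0534  0.105 ]
side hole [ 0.4937 -0.0185  0.105 ]
side hole [0.4965 0.0167 0.105 ]
0.07036323794092773 -4.334166992580771
scene hole [ 0.4931 -0.053   0.105 ]
scene hole [0.4976 0.0176 0.105 ]
knob top scene [ 0.4918 -0.0878  0.193 ]
barrel [ 0.5589 -0.2267  0.165 ]
barrel [ 0.5571 -0.1379  0.165 ]
tray [ 0.7197 -0.3295  0.    ]
tray [0.758  0.3677 0.    ]
tray [0.5383 0.3898 0.    ]
bedfront? [ 0.5918 -0.1427  0.105 ]
bedfront? [ 0.5991 -0.0882  0.105 ]
bedfront? [0.6083 0.0309 0.105 ]
```

```bash
cat >> h.py <<'E'
from scipy.spatial.transform import Rotation as Ro
def pose():
    o=get_obs(); return o, np.array(o['ee_pos']), Ro.from_euler('xyz',o['eef_rot']).as_matrix()
def go(target,yaw=-3.7):
    "target TCP world; desired: x down, jaws along lathe x"
    o,p,R=pose()
    print('t',o['time_s'],'p',p.round(4),'F',np.round(o['force'],2),'w',round(float(o['grip_width']),4))
    a=np.radians(yaw); yd=R[:,1]; jx=np.array([np.cos(a),np.sin(a),0]); 
    if yd@jx<0: jx=-jx
    D=np.array([0,0,-1.]); Rt=np.stack([D,jx,np.cross(D,jx)],1)
    print('R',R.round(3).tolist())
    print('tool shift mm',(R.T@(np.array(target)-p)*1e3).round(1),'final-axes shift',(Rt.T@(np.array(target)-p)*1e3).round(1),'rotvec deg',np.degrees(Ro.from_matrix(R.T@Rt).as_rotvec()).round(2))
    return Rt
E
python3 - <<'E'
from h import *
go([.4905,-.088,.215])
E
```

```text
t 0.1 p [0.5498 0.     0.205 ] F [-0.5   0.3  -0.01] w 0.0937
R [[-0.001, 1.0, -0.0], [0.0, -0.0, -1.0], [-1.0, -0.001, -0.0]]
tool shift mm [-10.  -59.3  88. ] final-axes shift [-10.  -53.5  91.6] rotvec deg [ 3.7  -0.    0.06]
```

>>> {"method": "step_arm", "body": {
  "motion": [
    [[-0.01, 0, 0, 3.7, 0, 0], [0, -0.009, 0.015, 0, 0, 0], [0, -0.009, 0.015, 0, 0, 0], [0, -0.009, 0.015, 0, 0, 0], [0, -0.009, 0.015, 0, 0, 0], [0, -0.009, 0.016, 0, 0, 0], [0, -0.0085, 0.016, 0, 0, 0], [0, 0, 0, 0, 0, 0], [0, 0, 0, 0, 0, 0]]
  ],
  "fingers": 0.062
}}

```text
time_s: 1.23
ee_pos: [0.4908, -0.0883, 0.2155]
eef_rot: [2.136, 1.571, 0.5]
force: [0.3, 0.0, -0.9]
grip_width: 0.0619
```

```bash
python3 - <<'E'
from h import *
go([.4905,-.088,.215])
c=snap("wrist","pics/w1.png"); print({k:v for k,v in c.items() if k!="pixels"})
c=snap("side","pics/side1.png")
a=cv2.imread('pics/side1.png')[175:325,280:440]; cv2.imwrite('pics/d2.png',cv2.resize(a,None,fx=4,fy=4,interpolation=cv2.INTER_CUBIC))
E
```

```text
t 1.225 p [ 0.4908 -0.0883  0.2155] F [ 0.32  0.05 -0.95] w 0.0619
R [[0.0, 0.998, -0.065], [0.0, -0.065, -0.998], [-1.0, 0.0, -0.0]]
tool shift mm [ 0.5 -0.3 -0.2] final-axes shift [ 0.5 -0.3 -0.2] rotvec deg [-0.01 -0.01 -0.01]
{'fx': 428.37011768968745, 'fy': 428.37011768968745, 'cx': 321.02202679397385, 'cy': 240.35087971651993, 'T_tool_cam': array([[ 8.71554968e-04,  2.27684254e-01, -9.73734626e-01,
        -1.79279288e-01],
       [ 9.99998599e-01,  1.19314551e-03,  1.17405108e-03,
        -8.71772351e-04],
       [ 1.42912004e-03, -9.73734285e-01, -2.27682895e-01,
        -6.45558552e-02],
       [ 0.00000000e+00,  0.00000000e+00,  0.00000000e+00,
         1.00000000e+00]])}
```

View pics/w1.png

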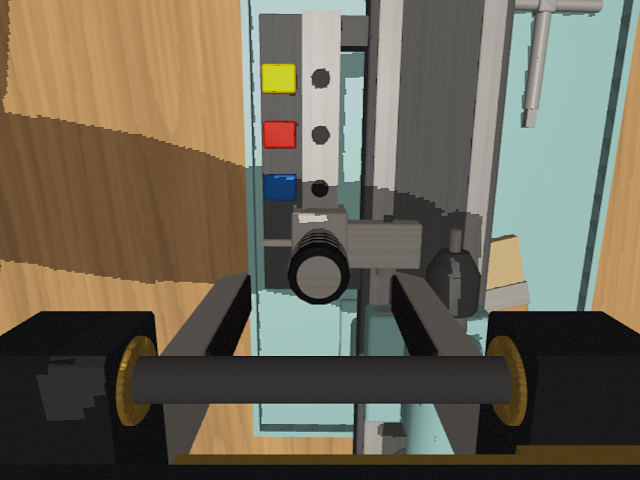

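View pics/d2.png

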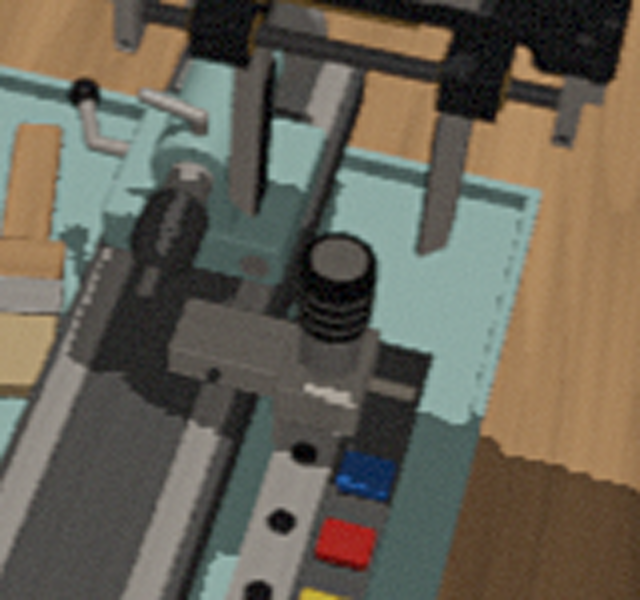

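The wrist picture shows the knob top centre at (319,279). The holes are at (320,78), (320,135) and (320,188), with yellow, red and blue beside them in that order, so red is the 70 mm hole. The rail runs vertically in the picture, so the yaw is right.

```bash
cat >> h.py <<'E'
def watz(c,p,R,uv,z):
    T=np.array(c["T_tool_cam"]); d=T[:3,:3]@np.array([(uv[0]-c["cx"])/c["fx"],-(uv[1]-c["cy"])/c["fy"],-1.])
    o=p+R@T[:3,3]; d=R@d; return o+d*(z-o[2])/d[2]
E
python3 - <<'E'
from h import *
o,p,R=pose(); w=dict(np.load('pics/w1.png.npz')); d=dict(np.load('pics/side1.png.npz'))
print('knob w',watz(w,p,R,(319,279),.193).round(4),'side',atz(d,(341/4+280,258/4+175),.193).round(4))
h=[watz(w,p,R,u,.105) for u in ((320,188),(320,135),(320,78))]
print(np.round(h,4)); v=h[2]-h[0]; print(np.linalg.norm(v),np.degrees(np.arctan2(v[0],v[1])))
for u in ((380,0),(357,430)): print(watz(w,p,R,u,.105).round(4))
E
```

```text
knob w [ 0.4886 -0.09    0.193 ] side [ 0.4882 -0.0869  0.193 ]
[[ 0.4911 -0.0548  0.105 ]
 [ 0.4934 -0.0201  0.105 ]
 [ 0.4958  0.0151  0.105 ]]
0.07005767685391383 3.782313591062469
[0.5355 0.0578 0.105 ]
[ 0.5074 -0.2434  0.105 ]
```

>>> {"method": "step_arm", "body": {
  "motion": [
    [[0, -0.0017, 0, 0, 0, 0], [0.015, 0, 0, 0, 0, 0], [0.015, 0, 0, 0, 0, 0], [0.015, 0, 0, 0, 0, 0], [0.012, 0, 0, 0, 0, 0], [0, 0, 0, 0, 0, 0], [0, 0, 0, 0, 0, 0]]
  ]
}}

```text
time_s: 2.2
ee_pos: [0.4892, -0.0883, 0.1588]
eef_rot: [1.366, 1.57, -0.27]
force: [-0.2, -0.0, 0.2]
grip_width: 0.062
```

>>> {"method": "step_arm", "body": {
  "motion": [
    [[0, 0, 0, 0, 0, 0], [0, 0, 0, 0, 0, 0], [0, 0, 0, 0, 0, 0], [0, 0, 0, 0, 0, 0], [0, 0, 0, 0, 0, 0], [0, 0, 0, 0, 0, 0]]
  ],
  "fingers": 0.02,
  "squeeze": 35
}}

```text
time_s: 2.95
ee_pos: [0.4893, -0.0883, 0.1586]
eef_rot: [1.471, 1.57, -0.164]
force: [5.0, -0.5, -0.5]
grip_width: 0.0314
```

```bash
python3 - <<'E'
from h import *
go([.4892,-.0885,.156])
c=snap("wrist","pics/w2.png")
c=snap("side","pics/side2.png")
a=cv2.imread('pics/side2.png')[175:325,280:440]; cv2.imwrite('pics/d3.png',cv2.resize(a,None,fx=4,fy=4,interpolation=cv2.INTER_CUBIC))
E
```

```text
t 2.95 p [ 0.4893 -0.0883  0.1586] F [ 5.01 -0.46 -0.51] w 0.0314
R [[0.001, 0.998, -0.065], [-0.0, -0.065, -0.998], [-1.0, 0.001, 0.0]]
tool shift mm [ 2.6 -0.1  0.2] final-axes shift [ 2.6 -0.1  0.2] rotvec deg [-0.    0.01 -0.06]
```

View pics/w2.png

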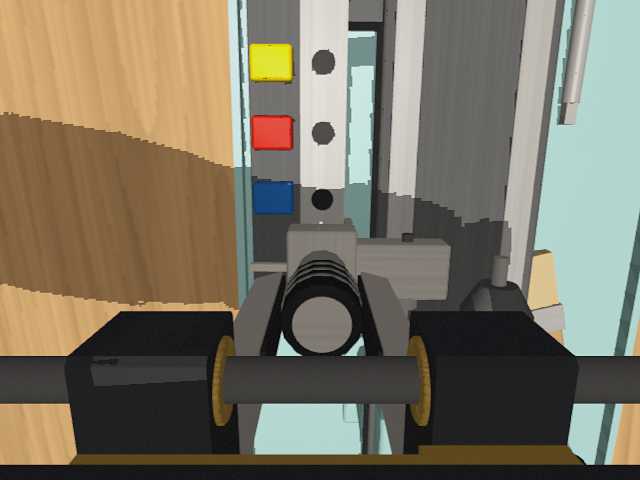

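View pics/d3.png

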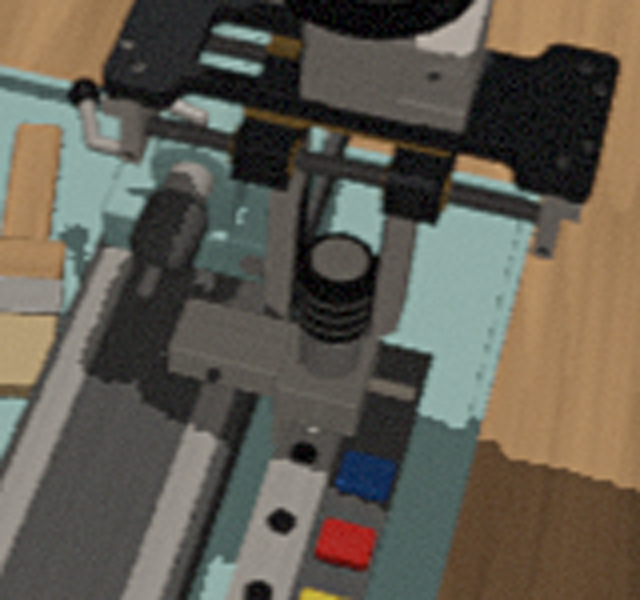

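The knob is held: the opening is 31.4 mm, and its top is centred between the pads at (322,325). Lifting it next.

>>> {"method": "step_arm", "body": {
  "motion": [
    [[-0.004, 0, 0, 0, 0, 0], [-0.004, 0, 0, 0, 0, 0], [-0.004, 0, 0, 0, 0, 0], [-0.0035, 0, 0, 0, 0, 0], [0, 0, 0, 0, 0, 0], [0, 0, 0, 0, 0, 0]]
  ]
}}

```text
time_s: 3.8
ee_pos: [0.4892, -0.0882, 0.1731]
eef_rot: [2.403, 1.571, 0.768]
force: [10.0, -1.7, -11.2]
grip_width: 0.0312
```

>>> {"method": "step_arm", "body": {
  "motion": [
    [[-0.0015, 0, 0, 0, 0, 0], [0, 0, 0, 0, 0, 0], [0, 0, 0, 0, 0, 0]]
  ]
}}

```text
time_s: 4.18
ee_pos: [0.4892, -0.0882, 0.1745]
eef_rot: [3.046, 1.571, 1.41]
force: [10.2, -2.0, -12.4]
grip_width: 0.0315
```

```bash
python3 - <<'E'
from h import *
go([.4892,-.0885,.1746])
c=snap("wrist","pics/w3.png")
c=snap("side","pics/side3.png")
a=cv2.imread('pics/side3.png')[175:325,280:440]; cv2.imwrite('pics/d4.png',cv2.resize(a,None,fx=4,fy=4,interpolation=cv2.INTER_CUBIC))
E
```

```text
t 4.175 p [ 0.4892 -0.0882  0.1745] F [ 10.19  -1.99 -12.4 ] w 0.0315
R [[0.0, 0.998, -0.065], [0.0, -0.065, -0.998], [-1.0, 0.0, -0.0]]
tool shift mm [-0.1  0.   0.3] final-axes shift [-0.1  0.   0.3] rotvec deg [-0.   -0.01 -0.  ]
```

View pics/d4.png

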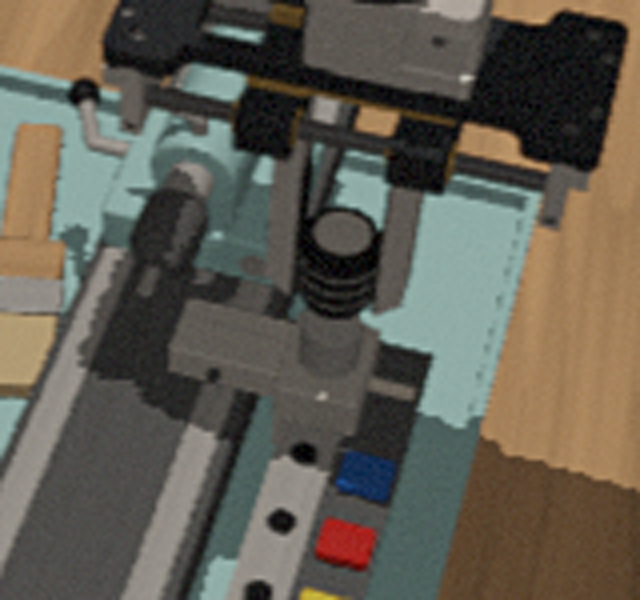

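View pics/w3.png

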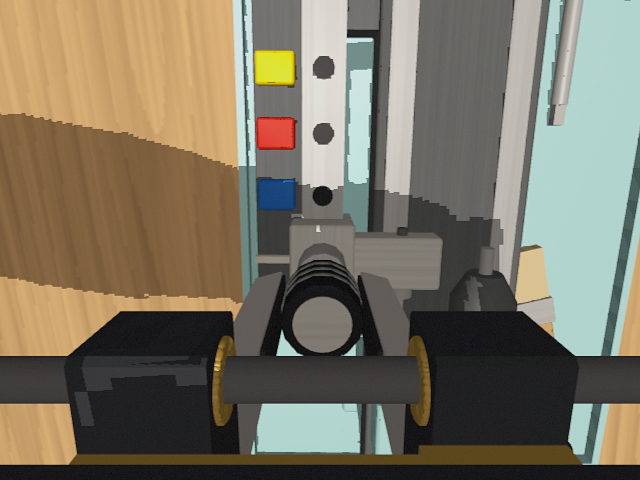

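The knob has risen about 6.5 px in the side view. It hasn't slipped in the wrist view, where it is still at (322,325). I'll lift a little more to feel the end stop.

>>> {"method": "step_arm", "body": {
  "motion": [
    [[-0.0007, 0.0005, 0, 0, 0, 0], [0, 0, 0, 0, 0, 0], [0, 0, 0, 0, 0, 0]]
  ]
}}

```text
time_s: 4.65
ee_pos: [0.4892, -0.0883, 0.1748]
eef_rot: [-1.759, 1.569, 2.889]
force: [6.8, -1.2, -14.4]
grip_width: 0.0315
```

>>> {"method": "step_arm", "body": {
  "motion": [
    [[0, 0, -0.004, 0, 0, 0], [0, 0, -0.008, 0, 0, 0], [0, 0, -0.008, 0, 0, 0], [0, 0, -0.008, 0, 0, 0], [0, 0, -0.008, 0, 0, 0], [0, 0, -0.008, 0, 0, 0], [0, 0, -0.008, 0, 0, 0], [0, 0, -0.008, 0, 0, 0], [0, 0, -0.006, 0, 0, 0], [0, 0, -0.004, 0, 0, 0], [0, 0, 0, 0, 0, 0], [0, 0, 0, 0, 0, 0]]
  ]
}}

```text
time_s: 6.15
ee_pos: [0.4942, -0.0183, 0.1748]
eef_rot: [-2.816, 1.57, 1.832]
force: [13.3, 0.1, -16.7]
grip_width: 0.031
```

```bash
python3 - <<'E'
from h import *
o,p,R=pose(); d=p-np.array([.4892,-.0883,.1748]); print('travel',R.T@d*1e3,o['force'],o['time_s'],o['grip_width'])
c=snap("wrist","pics/w4.png")
c=snap("side","pics/side4.png")
a=cv2.imread('pics/side4.png')[205:355,270:430]; cv2.imwrite('pics/d5.png',cv2.resize(a,None,fx=4,fy=4,interpolation=cv2.INTER_CUBIC))
E
```

```text
travel [ 3.07098864e-02  5.21332179e-01 -7.01907073e+01] [ 13.34399241   0.14397251 -16.67939717] 6.15 0.031021532030225736
```

View pics/d5.png

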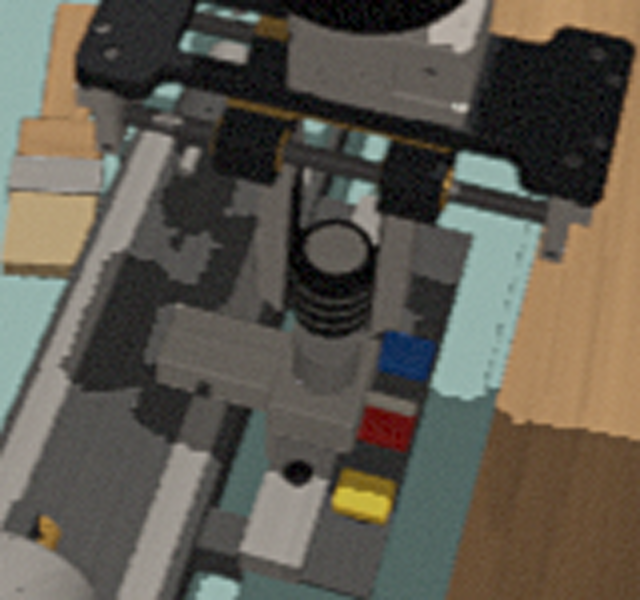

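View pics/w4.png

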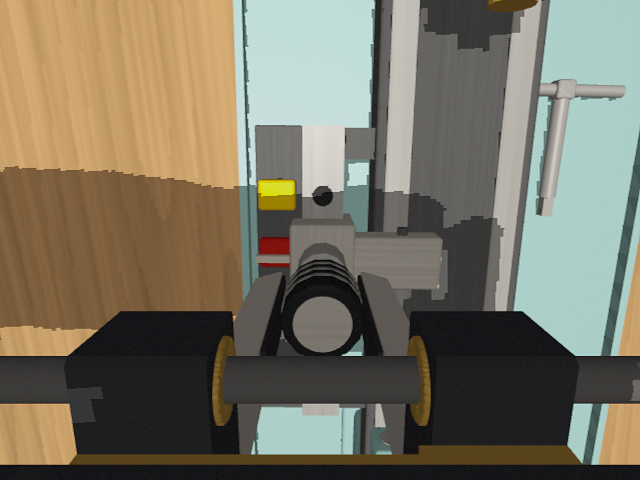

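The pointer now lies over the red magnet at about (275,258) in the wrist view, and the travel was 70.2 mm. I'll lower the knob under control, easing the sideways force.

>>> {"method": "step_arm", "body": {
  "motion": [
    [[0, 0.001, 0, 0, 0, 0], [0.004, 0, 0, 0, 0, 0], [0.004, 0, 0, 0, 0, 0], [0.004, 0, 0, 0, 0, 0], [0.004, 0, 0, 0, 0, 0], [0, 0, 0, 0, 0, 0], [0, 0, 0, 0, 0, 0]]
  ]
}}

```text
time_s: 7.12
ee_pos: [0.4947, -0.0184, 0.1601]
eef_rot: [-1.617, 1.57, 3.031]
force: [-1.6, 2.0, -8.9]
grip_width: 0.0316
```

>>> {"method": "step_arm", "body": {
  "motion": [
    [[0.001, 0, 0, 0, 0, 0], [0, 0, 0, 0, 0, 0], [0, 0, 0, 0, 0, 0], [0, 0, 0, 0, 0, 0], [0, 0, 0, 0, 0, 0]]
  ],
  "fingers": 0.062
}}

```text
time_s: 7.75
ee_pos: [0.495, -0.0185, 0.1592]
eef_rot: [1.502, 1.571, -0.133]
force: [-0.6, -0.1, 0.9]
grip_width: 0.0623
```

>>> {"method": "step_arm", "body": {
  "motion": [
    [[-0.015, 0, 0, 0, 0, 0], [-0.015, 0, 0, 0, 0, 0], [-0.015, 0, 0, 0, 0, 0], [-0.015, 0, 0, 0, 0, 0], [0, 0, 0, 0, 0, 0], [0, 0, 0, 0, 0, 0]]
  ]
}}

```text
time_s: 8.5
ee_pos: [0.4948, -0.0185, 0.2187]
eef_rot: [-1.623, 1.57, 3.025]
force: [0.2, 0.5, -0.4]
grip_width: 0.0622
```

```bash
python3 - <<'E'
from h import *
o,p,R=pose(); print(p,o['force'],o['time_s'],o['grip_width'])
c=snap("wrist","pics/w5.png")
c=snap("side","pics/side5.png")
a=cv2.imread('pics/side5.png')[205:355,270:430]; cv2.imwrite('pics/d6.png',cv2.resize(a,None,fx=4,fy=4,interpolation=cv2.INTER_CUBIC))
E
```

```text
[ 0.49478557 -0.01848688  0.21874812] [ 0.158085    0.45708204 -0.40564861] 8.5 0.06215779601791063
```

View pics/d6.png

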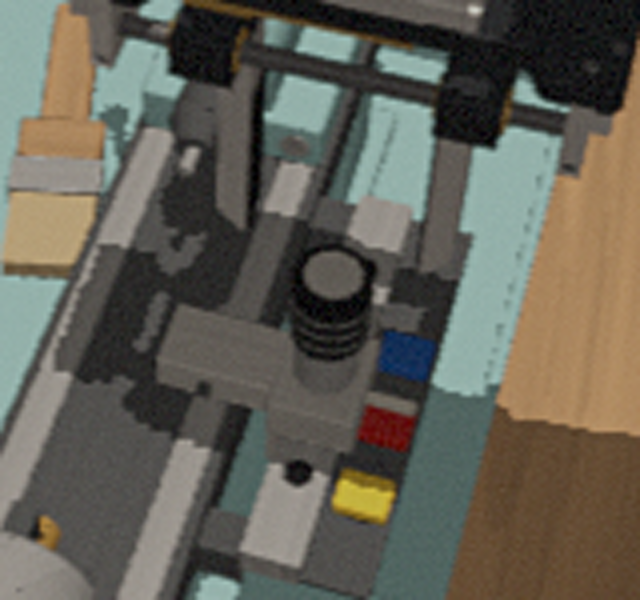

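View pics/w5.png

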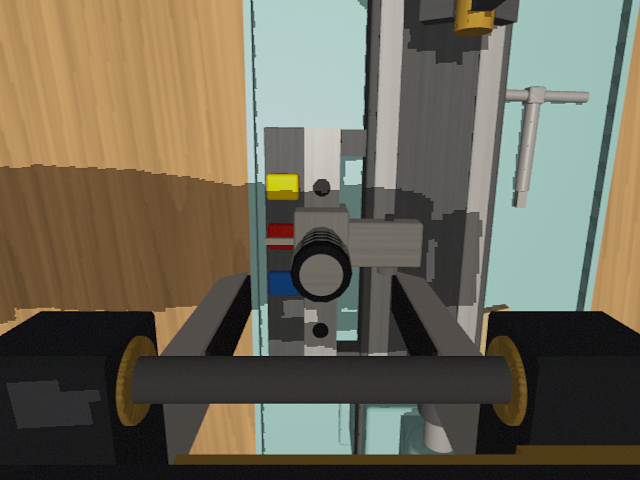

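The knob's top dropped from crop row 245 to 274, about 7.2 px, which is the full 16 mm. The pointer lies over the red magnet, at row 241 in the wrist view. Next is the tailstock.

```bash
python3 - <<'E'
from h import *
go([.558,-.182,.249],-3.75)
E
```

```text
t 8.6 p [ 0.4948 -0.0185  0.2186] F [-0.36  0.12  0.67] w 0.0621
R [[-0.001, 0.998, -0.065], [0.0, -0.065, -0.998], [-1.0, -0.001, -0.0]]
tool shift mm [-30.5  73.6 159.1] final-axes shift [-30.4  73.8 159. ] rotvec deg [ 0.05 -0.    0.06]
```

>>> {"method": "step_arm", "body": {
  "motion": [
    [[-0.015, 0, 0, 0, 0, 0], [-0.015, 0, 0.01, 0, 0, 0], [0, 0.01, 0.018, 0, 0, 0], [0, 0.01, 0.02, 0, 0, 0], [0, 0.01, 0.02, 0, 0, 0], [0, 0.01, 0.02, 0, 0, 0], [0, 0.01, 0.02, 0, 0, 0], [0, 0.01, 0.02, 0, 0, 0], [0, 0.01, 0.019, 0, 0, 0], [0, 0.0036, 0.012, 0, 0, 0], [0, 0, 0, 0, 0, 0], [0, 0, 0, 0, 0, 0]]
  ]
}}

```text
time_s: 10.1
ee_pos: [0.5581, -0.1815, 0.2492]
eef_rot: [-2.749, 1.571, 1.899]
force: [1.0, 0.9, 0.9]
grip_width: 0.0621
```

```bash
python3 - <<'E'
from h import *
o,p,R=pose(); print(p,o['force'],o['time_s'],o['grip_width'])
c=snap("wrist","pics/w6.png")
c=snap("side","pics/side6.png")
c=snap("scene","pics/scene6.png")
a=cv2.imread('pics/scene6.png')[150:300,230:430]; cv2.imwrite('pics/s6.png',cv2.resize(a,None,fx=4,fy=4,interpolation=cv2.INTER_CUBIC))
a=cv2.imread('pics/side6.png')[130:330,270:430]; cv2.imwrite('pics/d7.png',cv2.resize(a,None,fx=3,fy=3,interpolation=cv2.INTER_CUBIC))
E
```

```text
[ 0.55806582 -0.18153832  0.24919251] [0.96787282 0.92641076 0.85779267] 10.1 0.062119986465537694
```

View pics/w6.png

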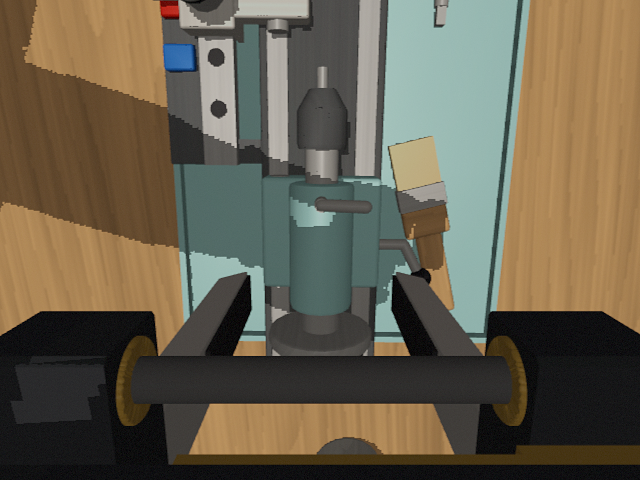

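View pics/s6.png

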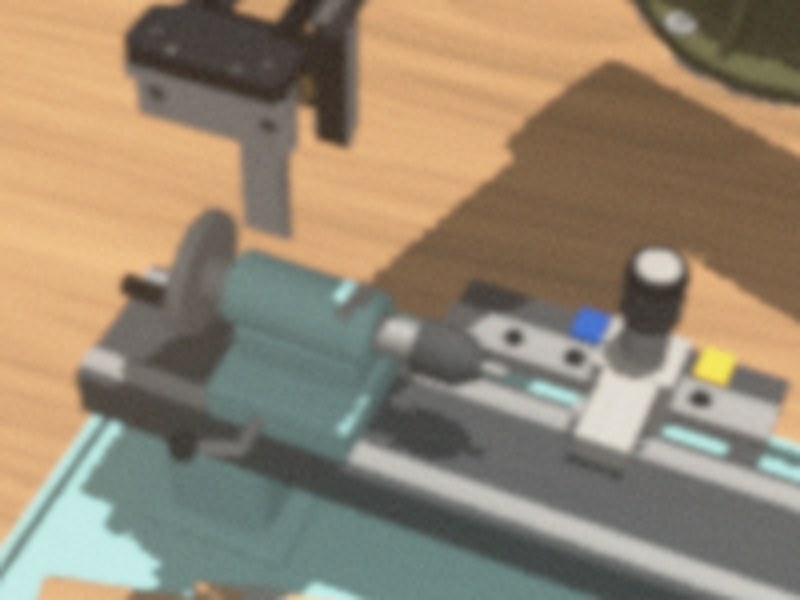

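View pics/d7.png

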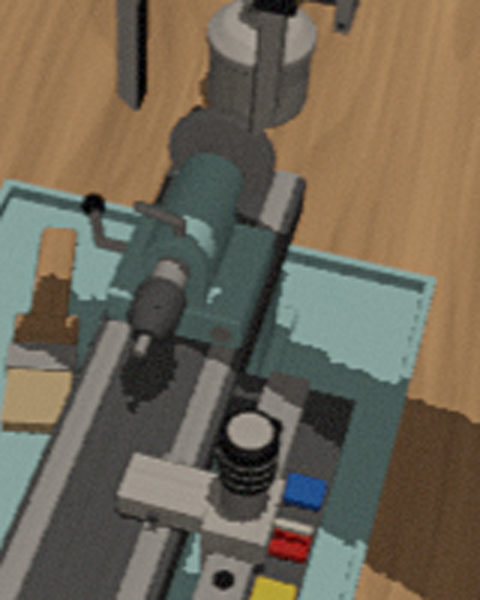

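```bash
python3 - <<'E'
from h import *
o,p,R=pose(); w=dict(np.load('pics/w6.png.npz'))
O=np.array([.5719,.0307,0]); a=np.radians(-3.75); X=np.array([np.cos(a),np.sin(a),0]);Y=np.array([-np.sin(a),np.cos(a),0])
L=lambda P:(np.array([(P-O)@X,(P-O)@Y])*1e3).round(1)
for n,uv,z in (('barrel front',(321,182),.183),('barrel back',(321,313),.18),('stud',(320,203),.195),('base fl',(264,178),.132),('base fr',(381,178),.132),('base bl',(265,287),.132),('barrel L',(290,250),.165),('barrel R',(352,250),.165),('button',(279,32),.119),('tcp',None,0)):
    P=p if uv is None else watz(w,p,R,uv,z); print(n,P.round(4),L(P))
E
```

```text
barrel front [ 0.5597 -0.1401  0.183 ] [  -1.  -171.2]
barrel back [ 0.5544 -0.2211  0.18  ] [  -1.  -252.4]
stud [ 0.5585 -0.1504  0.195 ] [  -1.6 -181.6]
base fl [ 0.5204 -0.1396  0.132 ] [ -40.3 -173.3]
base fr [ 0.6007 -0.1449  0.132 ] [  40.2 -173.3]
base bl [ 0.5136 -0.2184  0.132 ] [ -41.9 -252.3]
barrel L [ 0.5371 -0.1834  0.165 ] [ -20.7 -215.9]
barrel R [ 0.5764 -0.186   0.165 ] [  18.7 -215.9]
button [ 0.5378 -0.045   0.119 ] [-29.1 -77.8]
tcp [ 0.5581 -0.1814  0.2494] [ 1.000e-01 -2.125e+02]
```

The tailstock base's front edge is at wrist row 178. The barrel spans columns 290 to 352, and its centre comes out at lathe (-1,-212), which is right under the TCP. The button is about 95 mm ahead.

>>> {"method": "step_arm", "body": {
  "motion": [
    [[0.008, 0, 0, 0, 0, 0], [0.015, 0, 0, 0, 0, 0], [0.015, 0, 0, 0, 0, 0], [0.015, 0, 0, 0, 0, 0], [0.015, 0, 0, 0, 0, 0], [0.015, 0, 0, 0, 0, 0], [0.012, 0, 0, 0, 0, 0], [0.007, 0, 0, 0, 0, 0], [0, 0, 0, 0, 0, 0], [0, 0, 0, 0, 0, 0]]
  ],
  "fingers": 0.056
}}

```text
time_s: 11.5
ee_pos: [0.5584, -0.182, 0.1477]
eef_rot: [1.259, 1.57, -0.377]
force: [-0.1, 0.2, 0.9]
grip_width: 0.056
```

>>> {"method": "step_arm", "body": {
  "motion": [
    [[0, 0, 0, 0, 0, 0], [0, 0, 0, 0, 0, 0], [0, 0, 0, 0, 0, 0], [0, 0, 0, 0, 0, 0], [0, 0, 0, 0, 0, 0]]
  ],
  "fingers": 0.03,
  "squeeze": 20
}}

```text
time_s: 12.12
ee_pos: [0.5578, -0.1819, 0.1474]
eef_rot: [-1.591, 1.57, 3.056]
force: [-5.2, 0.5, 4.0]
grip_width: 0.0397
```

>>> {"method": "step_arm", "body": {
  "motion": [
    [[0, 0, -0.004, 0, 0, 0], [0, 0, -0.008, 0, 0, 0], [0, 0, -0.01, 0, 0, 0], [0, 0, -0.01, 0, 0, 0], [0, 0, -0.01, 0, 0, 0], [0, 0, -0.01, 0, 0, 0], [0, 0, -0.01, 0, 0, 0], [0, 0, -0.01, 0, 0, 0], [0, 0, -0.006, 0, 0, 0], [0, 0, -0.004, 0, 0, 0], [0, 0, 0, 0, 0, 0], [0, 0, 0, 0, 0, 0]]
  ]
}}

```text
time_s: 13.62
ee_pos: [0.5639, -0.0994, 0.1474]
eef_rot: [2.43, 1.569, 0.795]
force: [2.4, 1.3, 6.0]
grip_width: 0.0395
```

```bash
python3 - <<'E'
from h import *
o,p,R=pose(); print(p,o['force'],o['time_s'],o['grip_width'])
c=snap("wrist","pics/w7.png")
c=snap("side","pics/side7.png")
a=cv2.imread('pics/side7.png')[175:325,280:440]; cv2.imwrite('pics/d8.png',cv2.resize(a,None,fx=4,fy=4,interpolation=cv2.INTER_CUBIC))
E
```

```text
[ 0.56387829 -0.09936811  0.1473657 ] [2.35695464 1.33650208 6.00766934] 13.625 0.03949710384431561
```

View pics/w7.png

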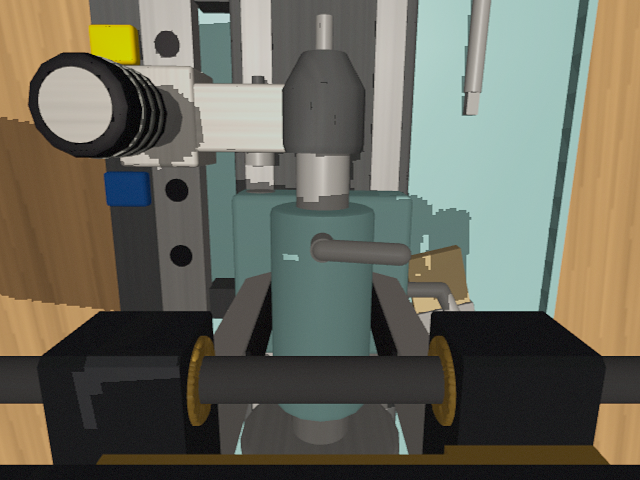

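View pics/d8.png

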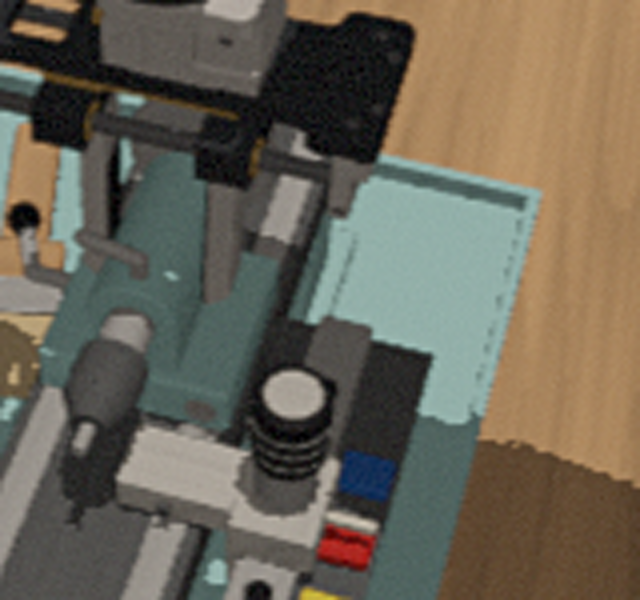

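The tailstock is close behind the stop: its base front is at row 193 in the wrist view and the button end is at about row 188. I'll creep forward and watch the force along y.

>>> {"method": "step_arm", "body": {
  "motion": [
    [[0, 0, -0.0015, 0, 0, 0], [0, 0, -0.0015, 0, 0, 0], [0, 0, -0.0015, 0, 0, 0], [0, 0, -0.0015, 0, 0, 0], [0, 0, 0, 0, 0, 0]]
  ]
}}

```text
time_s: 14.35
ee_pos: [0.5643, -0.094, 0.1474]
eef_rot: [1.679, 1.57, 0.044]
force: [3.4, -1.5, 5.4]
grip_width: 0.04
```

>>> {"method": "step_arm", "body": {
  "motion": [
    [[0, 0, -0.0015, 0, 0, 0], [0, 0, -0.0015, 0, 0, 0], [0, 0, 0, 0, 0, 0]]
  ]
}}

```text
time_s: 14.72
ee_pos: [0.5645, -0.091, 0.1474]
eef_rot: [1.693, 1.57, 0.058]
force: [3.6, -2.1, 5.4]
grip_width: 0.0392
```

>>> {"method": "step_arm", "body": {
  "motion": [
    [[0, 0, -0.0015, 0, 0, 0], [0, 0, -0.0015, 0, 0, 0], [0, 0, 0, 0, 0, 0]]
  ]
}}

```text
time_s: 15.1
ee_pos: [0.5647, -0.088, 0.1474]
eef_rot: [1.671, 1.569, 0.036]
force: [4.7, -2.0, 5.8]
grip_width: 0.0396
```

>>> {"method": "step_arm", "body": {
  "motion": [
    [[0, 0, -0.0015, 0, 0, 0], [0, 0, 0, 0, 0, 0]]
  ]
}}

```text
time_s: 15.35
ee_pos: [0.5648, -0.0865, 0.1474]
eef_rot: [1.656, 1.569, 0.021]
force: [4.7, -2.1, 3.5]
grip_width: 0.0397
```

>>> {"method": "step_arm", "body": {
  "motion": [
    [[0, 0, -0.0015, 0, 0, 0], [0, 0, 0, 0, 0, 0]]
  ]
}}

```text
time_s: 15.6
ee_pos: [0.5649, -0.0853, 0.1474]
eef_rot: [1.354, 1.569, -0.281]
force: [5.1, -4.3, 4.4]
grip_width: 0.0393
```

```bash
python3 - <<'E'
from h import *
o,p,R=pose(); print(p,o['force'],o['time_s'],o['grip_width'])
c=snap("wrist","pics/w8.png")
a=c["pixels"][60:260,80:440,::-1]; cv2.imwrite('pics/w8c.png',cv2.resize(a,None,fx=2.2,fy=2.2,interpolation=cv2.INTER_CUBIC))
E
```

```text
[ 0.56492139 -0.085286    0.14739038] [ 5.09098296 -4.29499769  4.3512019 ] 15.6 0.0392826031654137
```

View pics/w8c.png

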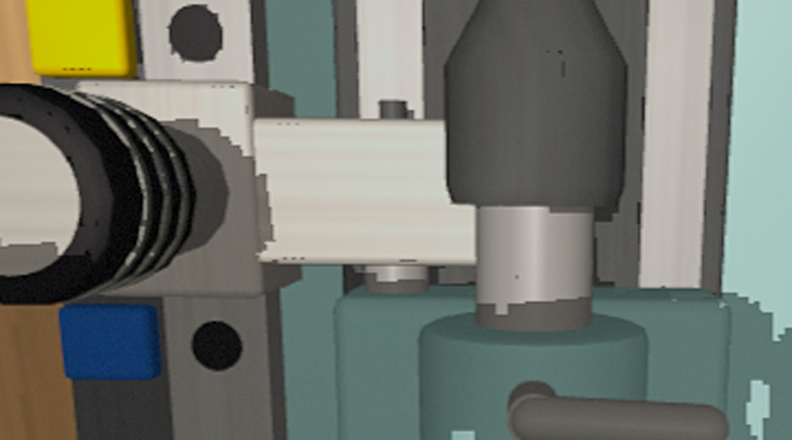

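The button end at crop (397,291) meets the base edge, and the y force is rising. I'll press a little further to seat it.

>>> {"method": "step_arm", "body": {
  "motion": [
    [[0, 0, -0.001, 0, 0, 0], [0, 0, 0, 0, 0, 0]]
  ]
}}

```text
time_s: 15.9
ee_pos: [0.5649, -0.0849, 0.1474]
eef_rot: [0.846, 1.569, -0.789]
force: [3.7, -8.3, 3.7]
grip_width: 0.0396
```

>>> {"method": "step_arm", "body": {
  "motion": [
    [[0, 0, -0.001, 0, 0, 0], [0, 0, 0, 0, 0, 0]]
  ]
}}

```text
time_s: 16.15
ee_pos: [0.565, -0.0844, 0.1474]
eef_rot: [0.622, 1.568, -1.014]
force: [4.3, -12.0, 4.7]
grip_width: 0.0397
```

>>> {"method": "step_arm", "body": {
  "motion": [
    [[0, 0, 0, 0, 0, 0], [0, 0, 0, 0, 0, 0], [0, 0, 0, 0, 0, 0], [0, 0, 0.001, 0, 0, 0], [0, 0, 0, 0, 0, 0]]
  ]
}}

```text
time_s: 16.77
ee_pos: [0.565, -0.0847, 0.1474]
eef_rot: [1.071, 1.569, -0.565]
force: [4.2, -6.5, 4.7]
grip_width: 0.0397
```

>>> {"method": "step_arm", "body": {
  "motion": [
    [[0, 0, 0, 0, 0, 0], [0, 0, 0, 0, 0, 0], [0, 0, 0, 0, 0, 0], [0, 0, 0, 0, 0, 0]]
  ],
  "fingers": 0.056
}}

```text
time_s: 17.27
ee_pos: [0.5644, -0.084, 0.147]
eef_rot: [-1.957, 1.57, 2.691]
force: [-0.7, 0.7, -1.0]
grip_width: 0.056
```

>>> {"method": "step_arm", "body": {
  "motion": [
    [[-0.01, 0, 0, 0, 0, 0], [-0.015, 0, 0, 0, 0, 0], [-0.015, 0, 0, 0, 0, 0], [-0.015, 0, 0, 0, 0, 0], [-0.015, 0, 0, 0, 0, 0], [-0.015, 0, 0, 0, 0, 0], [-0.015, 0, 0, 0, 0, 0], [0, 0, 0, 0, 0, 0], [0, 0, 0, 0, 0, 0]]
  ]
}}

```text
time_s: 18.4
ee_pos: [0.5643, -0.0841, 0.2466]
eef_rot: [-1.686, 1.57, 2.962]
force: [-0.0, 0.7, -0.6]
grip_width: 0.056
```

```bash
python3 - <<'E'
from h import *
o,p,R=pose(); print(p,o['force'],o['time_s'],o['grip_width'])
c=snap("wrist","pics/w9.png")
a=c["pixels"][0:240,100:420,::-1]; cv2.imwrite('pics/w9c.png',cv2.resize(a,None,fx=2.4,fy=2.4,interpolation=cv2.INTER_CUBIC))
c=snap("side","pics/side9.png")
a=cv2.imread('pics/side9.png')[175:325,280:440]; cv2.imwrite('pics/d9.png',cv2.resize(a,None,fx=4,fy=4,interpolation=cv2.INTER_CUBIC))
E
```

```text
[ 0.56430367 -0.08410942  0.24657397] [-0.02040028  0.66481415 -0.58087997] 18.4 0.05599604187473795
```

View pics/w9c.png

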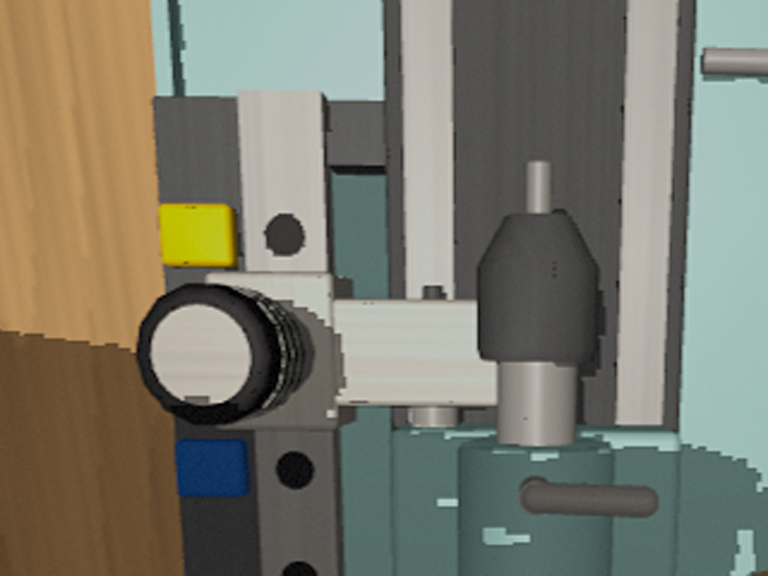

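View pics/d9.png

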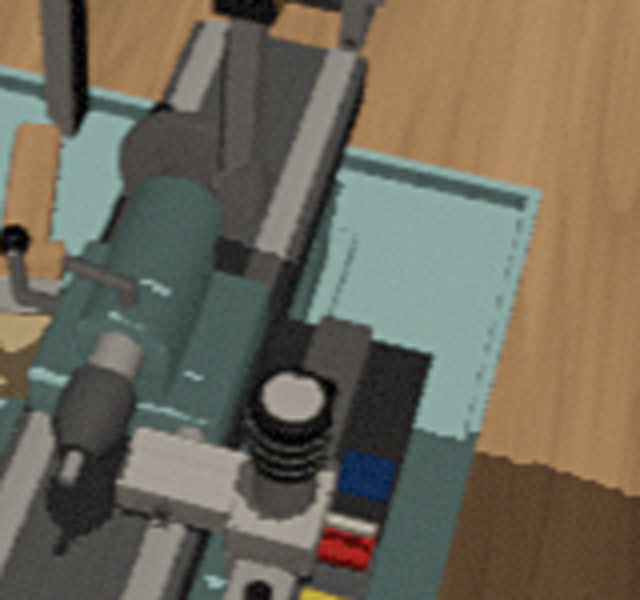

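```bash
python3 - <<'E'
from h import *
d=dict(np.load('pics/side9.png.npz'))
b=atz(d,(365.25,239.5),.193); Y=np.array([.0654,.9979,0])
for dz in (0,.002,.012): print(dz, proj(d,b+.07*Y+[0,0,dz]))
a=cv2.imread('pics/side9.png')[255:325,330:390]; cv2.imwrite('pics/d10.png',cv2.resize(a,None,fx=8,fy=8,interpolation=cv2.INTER_CUBIC))
E
```

```text
0 [354.14083001 273.64948596]
0.002 [354.21983721 272.84724617]
0.012 [354.6195563 268.7884951]
```

View pics/d10.png

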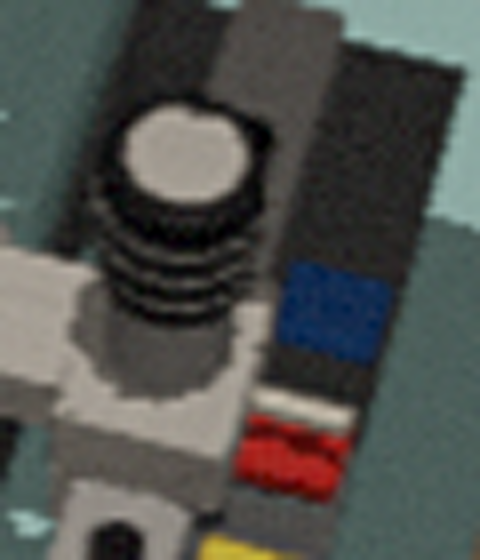

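The knob top is at (353.4,274.0), against (354.1,273.6) predicted for the pin home at 70 mm and row 268.8 if it were riding on the rail. Everything is clear, so I'm handing in.

```bash
python3 -c "
from h import *
o=get_obs(); print(o['time_s'],o['force']); print(ticket.hand_in())"
```

```text
18.5 [ 0.44129306 -0.48077618 -0.54062849]
the job is handed in; nothing more can be done
None
```

I handed the job in at 18.5 s: the stop is locked in the hole at the red magnet and the tailstock rests against it. The hand-in gives no verdict, so this rests on my own checks.

- **Knob pull:** I lifted the black knob about 16 mm at the first hole. The upward force rose while the height stopped changing, which is its end stop.
- **Stop:** I slid it 70.2 mm to the red magnet, lowered the knob and let go. The last side picture puts the knob top within 1 px of where it should be with the pin fully home in the 70 mm hole. Had the pin been riding on the rail, it would be about 5 px higher.
- **Tailstock:** I pushed it along the bed until the resistance rose from 2 to 12 N, held it there, eased off, let go and backed away upwards. The last wrist picture shows the button against the base, with a gap I judged under 1 mm.
- **Other things:** The force on the empty gripper was under 1 N at the end, and I saw no contact with the brush, chuck key or canister. I did not measure their positions afterwards.

No check failed. The only disagreement was about 3 mm between cameras on where the knob was before I gripped it, and the grip was still centred.

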